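# Fit the belt pulley on the drive head

## Task

Fit the loose V-belt pulley on the drive head: slide its bore over the spindle, turn it under a light touch until all six holes line up with the six studs, and slide it down until it sits fully home and flush on the flange, then let go of it. Work gently: never force, bang or drop the pulley onto the studs or the flange, and leave the other things on the bench where they are.

Things in the scene. Friction and masses are not known exactly. Their poses are not given: they have to be found in the camera images.
- pulley: Loose aluminium V-belt pulley, 120 mm across, 0.3 to 0.5 kg, lying flat, red hub up. Origin: on its axis at the underside; z up the axis. Rim 20 mm high, 104 mm inside diameter. Web 10 mm thick, from the underside up, with six 10.5 mm through holes on a 64 mm circle, one on the x axis and every 60 degrees.
- pulley_hub (a point): Centre of the pulley's red hub where it is gripped, on the axis 42 mm above the pulley's underside; axes as the pulley's. The hub is a hexagon 36 mm across flats that rises from the web to 56 mm above the underside; its flats face along x and every 60 degrees from it. An 18 mm bore goes right through hub and web.
- drive_head: Drive head, fixed to the bench: blue gear case 90 mm square on a 116 mm foot plate, small motor reaching 104 mm out along +x. Origin under its centre, below the spindle axis. Its flange is braked at an unknown angle to the case, so x and y here do not tell where the studs are. The pulley and the head must never press on each other with more than 50 N.
- flange_face (a point): Centre of the face of the head's round steel flange (92 mm across), 45 mm above the bench. On it stand six brass studs, 8 mm thick, 14 mm high, ends chamfered 1.5 mm, on a 64 mm circle every 60 degrees (angle unknown). With the pulley home its underside lies on the face: pulley_hub is 42 mm above this point; resting on the stud ends, unaligned, it is 56 mm above.
- spindle_tip (a point): Top of the dark spindle in the middle of the flange, 40 mm above the flange face: 16 mm thick, the last 10 mm tapering to 6 mm. It guides the pulley's bore well before the web meets the studs.
- tape_clear: Bystander: roll of brown-yellow packing tape lying flat, 92 mm across, 48 mm high; origin under its centre.
- spare_roller: Bystander: light grey feed roller standing on end, 40 mm across, 54 mm high; origin under its centre.
- label_roll: Bystander: roll of white labels lying flat, 91 mm across, 58 mm high; origin under its centre.

How it is judged:
By the outcome, as a careful person would: the job done as asked, in the order asked, and still so for the second after the job is handed in, with the robot touching nothing.
It also fails if it takes over 64 s, if anything falls off the work surface, if the arm or the gripper's body presses on something with over 40 N, if the wrist force passes 120 N, or if a joint passes its speed limit or range.

## Robot

A 6-joint arm with a two-finger parallel gripper is mounted at the origin on a cart in front of the work surface, level with it; the furniture and walls round the work are solid. World frame = base frame: x ahead of the robot, y to its left, z up, the work surface at z = 0. Lengths are in mm, angles in rad, forces in N, time in s.
With the tool pointing down it reaches from about 275 to 1000 mm from the base axis. Payload 8.4 kg.
Tool frame: the origin (TCP) lies on the centre line of the jaws, within the pads' length; the fingertips stand 25 mm ahead of it and the grasp point (between the pads) lies 6 mm ahead of it; z points along the fingers, x is the direction in which the jaws open and shut, and the axes are right-handed (so a half turn about z gives the same grasp; the last joint's range is limited). The gripper opens to 85 mm and grips with 20 to 120 N. Pads are 22 mm wide; open, the fingers measure 114 mm over their backs; the gripper's body (76 mm by 85 mm) begins 54 mm behind the grasp point. The pads swing forward as they close: fully open they stand 13 mm farther back than shut.
Start: joints at [-1.186, 0.353, 1.633, -0, 1.155, -0.002], TCP at [235.766, -578.829, 256.281] pointing down, gripper open.
Joint ranges: [-2.63, 2.63], [-0.92, 2.1], [0.06, 2.66], [-1.3, 4.44], [0, 2.69], [-3.02, 3.02]. Speed limits (rad/s): [2.22, 2.22, 2.79, 3.14, 3.14, 3.14].

## Interface

Orientations are given as [roll, pitch, yaw] about the fixed x, y, z axes, in that order (R = Rz(yaw) Ry(pitch) Rx(roll)).
In Python, from rig import r gives the robot as it stands. The module is installed in compiled form; this text tells all that it offers.
- The arm moves only by the tool jog_arm, never from a script. Its argument "deltas" is a list of rows, each an object with "gripper": the gripper command: -1 is fully open, 1 is shut, values between are in proportion; "translation": the shift along the world's x, y, z in units of 10 cm (1.0 is 10 cm), a list of three; "dr": the turn, a rotation vector about the world's x, y, z in units of pi/2 rad (1.0 is pi/2 rad), a list of three. In form: [{"gripper": gripper, "translation": [x, y, z], "dr": [wx, wy, wz]}, ...]. A call has 1 to 12 rows; each row shifts and turns the commanded pose from where the row before left it; what a row does not reach is not made up. A row lasts 1/12 s, in which the tool goes at most 41.7 mm and 7.16 degrees, less where a joint would pass 70% of its speed; a pose out of reach is approached as far as the arm can. A call with a number of a shift or a turn outside -1 to 1 is refused whole. A call with a gripper value outside its range is refused whole. The fingers move at their own pace and stop on an object; "squeeze" is the grip in N (left out, the last holds). Time passes only in rows, so rows that do not move let the fingers close. It gives the time, the measured TCP pose, the force and the opening at its end, in the units of the state.
- r.sense(): the state, without advancing time (a new reading comes with each control period).
- r.grab_frame(name): name is "scene" or "top"; returns the picture (384x512x3 uint8, blue, green, red); there is no depth.
- r.calibration(name): a dict with "mtx" (3x3 intrinsics, pixels), "world_from_camera" (4x4, takes a point from camera to world coordinates). Camera axes: x right, y down, z forward; pixel columns grow to the right and rows downward; lengths in mm; the calibration is good to about 2 mm. A picture is of the moment at which its call begins. calibration takes no time and is no camera call.
- r.sign_off(): hands the job in, once; it reports no verdict.
The state is a dict: "clock": time; "qpos": joint angles; "qvel": joint speeds; "joint_efforts": joint torques, N m; "eef_pos": TCP position; "tcp_rot": TCP orientation; "contact_force": force on the tool from outside, world axes, zero at the start; "wrist_torque": the same for the moment, N m; "opening": opening from 0.0 (shut) to 1.0 (fully open).
Only numpy, scipy, OpenCV 4.12 (cv2) and the standard library are available. Lean on these libraries where they do the work, as an engineer would, in place of code of your own. Each camera call takes 0.05 s, during which the arm holds its last target. There are 200 camera calls.

## Working session

There is one attempt and no reset: what is moved stays moved. The work goes in short steps, Python scripts to look and compute and a tool call to move; the robot and the scene stay as the last step left them, time stands still between calls to the robot, and variables do not carry over. Pictures are saved under pics/ and viewed, about 8 in all and at most 12, crops included, and the job is handed in when it is done.

Besides the shell and the picture viewer there is one more tool, called after "Request:" as name(argument=value, ...) on one line, values as JSON. jog_arm: Moves the arm, as the interface text tells. Shifts and turns lie within -1 to 1; 1 stands for 10 cm of shift or pi/2 rad of turn. Its arguments: {"type":"object","properties":{"deltas":{"type":"array"},"squeeze":{"type":"number"}},"required":["deltas"]}

```bash
mkdir -p pics
python3 - <<'E'
from rig import r
import cv2,numpy as np
print(r.sense())
for n in("scene","top"):
    im=r.grab_frame(n); cv2.imwrite(f"pics/{n}0.png",im); c=r.calibration(n); print(n,np.round(c["mtx"],1).tolist(),np.round(c["world_from_camera"],3).tolist())
a=cv2.imread("pics/scene0.png");b=cv2.imread("pics/top0.png")
E
```

```text
{'clock': 0.0, 'qpos': array([-1.18638559e+00,  3.53667249e-01,  1.63414126e+00,  2.76918589e-05,
        1.15520378e+00, -2.37225979e-03]), 'qvel': array([ 0.00116103,  0.00114802, -0.00115895, -0.00056177,  0.00032011,
        0.00153659]), 'joint_efforts': array([ 1.98450376e-03, -6.05258274e+01, -3.42064512e+01,  1.22504312e-04,
        9.22589796e-03,  2.73999353e-05]), 'eef_pos': array([ 235.61260393, -578.40522556,  255.54668062]), 'tcp_rot': array([-3.14156397e+00,  1.41957441e-03, -1.18402451e+00]), 'contact_force': array([-0.42884837, -0.24914338,  0.21378182]), 'wrist_torque': array([-0.00097866, -0.04477532,  0.00859148]), 'opening': 1.0043392408669252}
scene [[424.9, 0.0, 255.4], [0.0, 424.9, 193.0], [0.0, 0.0, 1.0]] [[-0.639, -0.416, 0.647, -371.661], [-0.769, 0.333, -0.546, 801.669], [0.012, -0.846, -0.533, 876.134], [0.0, 0.0, 0.0, 1.0]]
top [[427.7, 0.0, 259.2], [0.0, 427.7, 186.1], [0.0, 0.0, 1.0]] [[-0.009, -0.996, 0.091, 422.013], [-1.0, 0.009, 0.001, -7.523], [-0.002, -0.091, -0.996, 1628.901], [0.0, 0.0, 0.0, 1.0]]
```

View pics/top0.png

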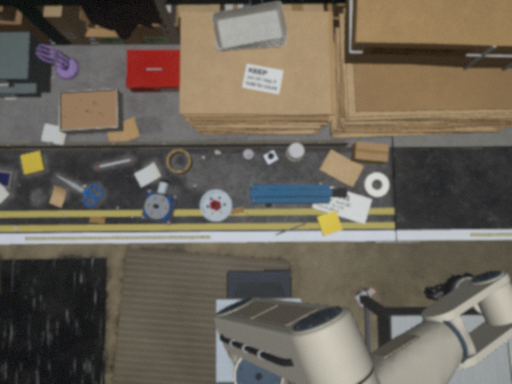

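View pics/scene0.png

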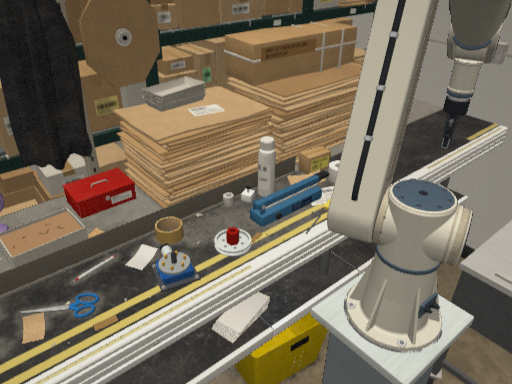

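Top: the pulley is at about (215,205) with its red hub, the drive head at (158,206), tape at (178,160), label roll at (377,184). Scene: the pulley is at (233,240), the drive head at (174,262). Next I'll zoom in on both.

```bash
cat > h.py <<'E'
from rig import r
import cv2,numpy as np
def ray(n,uv):
    c=r.calibration(n);T=c["world_from_camera"]
    d=T[:3,:3]@np.linalg.inv(c["mtx"])@np.array([uv[0],uv[1],1.]);return T[:3,3],d
def onz(n,uv,z):
    o,d=ray(n,uv);return o+d*(z-o[2])/d[2]
def proj(n,p):
    c=r.calibration(n);T=np.linalg.inv(c["world_from_camera"])
    q=c["mtx"]@(T[:3,:3]@np.array(p,float)+T[:3,3]);return q[:2]/q[2]
def tri(a,b):
    A=np.zeros((3,3));B=np.zeros(3)
    for n,uv in(("top",a),("scene",b)):
        o,d=ray(n,uv);d=d/np.linalg.norm(d);P=np.eye(3)-np.outer(d,d);A+=P;B+=P@o
    return np.linalg.solve(A,B)
def red(im):
    b,g,rr=[im[...,i].astype(int) for i in range(3)]
    return ((rr>100)&(g<70)&(b<80)).astype(np.uint8)
def blob(m,box):
    x0,y0,x1,y1=box;k=np.zeros_like(m);k[y0:y1,x0:x1]=m[y0:y1,x0:x1];M=cv2.moments(k,True);return (M["m10"]/M["m00"],M["m01"]/M["m00"]),M["m00"]
E
python3 - <<'E'
from h import *
t=cv2.imread("pics/top0.png");s=cv2.imread("pics/scene0.png")
C=[t[180:230,135:185],t[180:230,190:240],s[235:300,145:210],s[210:275,200:265]]
C=[cv2.resize(c,(390,290 if 0 else 390),interpolation=cv2.INTER_CUBIC) for c in C]
o=np.vstack([np.hstack(C[:2]),np.hstack(C[2:])]);cv2.imwrite("pics/z0.png",cv2.resize(o,(600,600)))
a=blob(red(t),(195,185,235,225));b=blob(red(s),(215,220,250,250));print(a,b)
print("hub tri",tri(a[0],b[0]),"top z56",onz("top",a[0],56))
E
```

```text
((214.92307692307693, 204.74358974358975), 39.0) ((231.82222222222222, 232.8), 90.0)
hub tri [499.27729533 160.23020199  45.38751864] top z56 [497.77896411 157.97681479  56.        ]
```

View pics/z0.png

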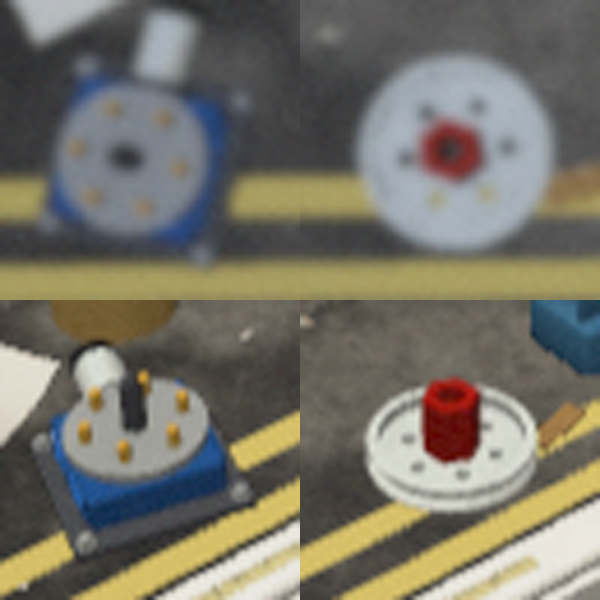

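Head crop: six brass studs in a ring, dark spindle in the middle. Pulley crop: six holes, red hexagonal hub. Both are clear in both views, so I'll turn the picked pixels into positions and angles.

```bash
cat > m.py <<'E'
from h import *
from scipy.optimize import least_squares
def ring(n,pts,z):
    P=np.array([onz(n,p,z)[:2] for p in pts]);c0=P.mean(0)
    def f(v):
        k=np.round((np.arctan2(P[:,1]-v[1],P[:,0]-v[0])-v[2])/(np.pi/3))*np.pi/3+v[2]
        return (P-v[:2]-32*np.c_[np.cos(k),np.sin(k)]).ravel()
    b=min((least_squares(f,[*c0,a]) for a in np.radians([0,20,40])),key=lambda s:s.cost)
    return np.round([b.x[0],b.x[1],np.degrees(b.x[2])%60,np.sqrt(2*b.cost/len(P))],2)
E
python3 - <<'E'
from m import *
cv=lambda L,ox,oy,s:[(ox+x/s-.5+.5/s,oy+y/s-.5+.5/s) for x,y in L]
st=cv([(113,110),(164,118),(180,167),(145,207),(93,196),(77,148)],135,180,6)
ht=cv([(128,112),(178,106),(208,147),(187,194),(137,199),(106,158)],190,180,6)
k=300/65
ss=cv([(96,90),(144,73),(182,92),(173,126),(124,142),(84,123)],145,235,k)
hs=cv([(108,139),(117,167),(162,174),(195,154),(187,126)],200,210,k)
print("stud top",ring("top",st,57),"scene",ring("scene",ss,58))
print("hole top",ring("top",ht,8),"scene",ring("scene",hs,9))
print("spindle tip tri",tri(cv([(126,157)],135,180,6)[0],cv([(131,78)],145,235,k)[0]))
E
```

```text
stud top [495.63 374.46  18.6    0.59] scene [498.17 373.76  18.45   0.68]
hole top [4.9901e+02 1.5968e+02 3.5780e+01 3.4000e-01] scene [501.32 158.52  35.45   0.87]
spindle tip tri [496.20360822 371.96129423  81.71104608]
```

Both views agree:

| | x (mm) | y (mm) | Angle |
|---|---|---|---|
| Pulley | ≈500 | 159 | holes 35.6° |
| Head | ≈497 | 374 | studs 18.5° |

The grip goes along -24.4°, then the pulley turns by -17.1°. First move is over to the pulley.

Request:
jog_arm(deltas=[{"gripper": -1,"translation": [0.11,0.308,0],"dr": [0,0,0.04]},{"gripper": -1,"translation": [0.11,0.308,0],"dr": [0,0,0.04]},{"gripper": -1,"translation": [0.11,0.308,0],"dr": [0,0,0.04]},{"gripper": -1,"translation": [0.11,0.308,0],"dr": [0,0,0.04]},{"gripper": -1,"translation": [0.11,0.308,0],"dr": [0,0,0.04]},{"gripper": -1,"translation": [0.11,0.308,0],"dr": [0,0,0.04]},{"gripper": -1,"translation": [0.11,0.308,0],"dr": [0,0,0.04]},{"gripper": -1,"translation": [0.11,0.308,0],"dr": [0,0,0.04]},{"gripper": -1,"translation": [0.11,0.308,0],"dr": [0,0,0.04]},{"gripper": -1,"translation": [0.11,0.308,0],"dr": [0,0,0.04]},{"gripper": -1,"translation": [0.11,0.308,0],"dr": [0,0,0.04]},{"gripper": -1,"translation": [0.11,0.308,0],"dr": [0,0,0.04]}])

```text
clock: 1.1
eef_pos: [367.7, -207.6, 256.2]
tcp_rot: [-3.142, 0.0, -0.427]
contact_force: [0.7, -0.7, -0.1]
opening: 1.001
```

Request:
jog_arm(deltas=[{"gripper": -1,"translation": [0.11,0.308,0],"dr": [0,0,0]},{"gripper": -1,"translation": [0.11,0.308,0],"dr": [0,0,0]},{"gripper": -1,"translation": [0.11,0.308,0],"dr": [0,0,0]},{"gripper": -1,"translation": [0.11,0.308,0],"dr": [0,0,0]},{"gripper": -1,"translation": [0.11,0.308,0],"dr": [0,0,0]},{"gripper": -1,"translation": [0.11,0.308,0],"dr": [0,0,0]},{"gripper": -1,"translation": [0.11,0.308,0],"dr": [0,0,0]},{"gripper": -1,"translation": [0.11,0.308,0],"dr": [0,0,0]},{"gripper": -1,"translation": [0.11,0.308,0],"dr": [0,0,0]},{"gripper": -1,"translation": [0.11,0.308,0],"dr": [0,0,0]},{"gripper": -1,"translation": [0.11,0.308,0],"dr": [0,0,0]},{"gripper": -1,"translation": [0.11,0.308,0],"dr": [0,0,0]}])

```text
clock: 2.1
eef_pos: [499.8, 162.1, 256.0]
tcp_rot: [3.141, 0.0, -0.43]
contact_force: [0.2, -1.0, 0.2]
opening: 0.995
```

Request:
jog_arm(deltas=[{"gripper": -1,"translation": [0,0,-0.3],"dr": [0,0,0]},{"gripper": -1,"translation": [0,0,-0.3],"dr": [0,0,0]},{"gripper": -1,"translation": [0,0,-0.3],"dr": [0,0,0]},{"gripper": -1,"translation": [0,0,-0.2],"dr": [0,0,0]},{"gripper": -1,"translation": [0,0,0],"dr": [0,0,0]},{"gripper": -1,"translation": [0,0,0],"dr": [0,0,0]}])

```text
clock: 2.6
eef_pos: [499.0, 160.1, 145.6]
tcp_rot: [3.14, 0.002, -0.43]
contact_force: [-0.4, 0.9, 0.5]
opening: 1.003
```

Request:
jog_arm(deltas=[{"gripper": -1,"translation": [0,0,-0.25],"dr": [0,0,0]},{"gripper": -1,"translation": [0,0,-0.25],"dr": [0,0,0]},{"gripper": -1,"translation": [0,0,-0.2],"dr": [0,0,0]},{"gripper": -1,"translation": [0,0,-0.13],"dr": [0,0,0]},{"gripper": -1,"translation": [0,0,-0.07],"dr": [0,0,0]},{"gripper": -1,"translation": [0,0,-0.05],"dr": [0,0,0]},{"gripper": -1,"translation": [0,0,0],"dr": [0,0,0]},{"gripper": -1,"translation": [0,0,0],"dr": [0,0,0]}])

```text
clock: 3.27
eef_pos: [500.5, 160.6, 52.3]
tcp_rot: [-3.141, -0.001, -0.43]
contact_force: [0.9, -0.4, -0.3]
opening: 1.005
```

Run:
```python
from h import *
s=r.grab_frame("scene");t=r.grab_frame("top")
C=[cv2.resize(c,(400,400),interpolation=cv2.INTER_CUBIC) for c in (s[180:280,183:283],t[165:245,175:255])]
cv2.imwrite("pics/g1.png",np.hstack(C)); x=r.sense();print(x["eef_pos"],x["contact_force"])
```

```text
[500.56291942 160.60406688  52.39000161] [-0.07943829 -0.12684101  0.65990634]
```

View pics/g1.png

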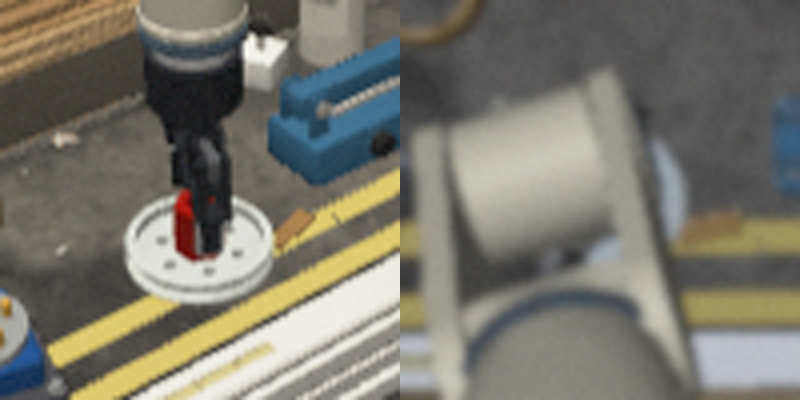

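The jaws straddle the hub cleanly (red hub at about (185,230) in the left crop, a finger on each side, above the rim). Now close.

Request:
jog_arm(deltas=[{"gripper": -0.3,"translation": [0,0,-0.02],"dr": [0,0,0]},{"gripper": -0.1,"translation": [0,0,0],"dr": [0,0,0]},{"gripper": 0,"translation": [0,0,0],"dr": [0,0,0]},{"gripper": 0.1,"translation": [0,0,0],"dr": [0,0,0]},{"gripper": 0.2,"translation": [0,0,0],"dr": [0,0,0]},{"gripper": 0.3,"translation": [0,0,0],"dr": [0,0,0]},{"gripper": 1,"translation": [0,0,0],"dr": [0,0,0]},{"gripper": 1,"translation": [0,0,0],"dr": [0,0,0]},{"gripper": 1,"translation": [0,0,0],"dr": [0,0,0]},{"gripper": 1,"translation": [0,0,0],"dr": [0,0,0]}], squeeze=40)

```text
clock: 4.2
eef_pos: [500.1, 160.4, 49.6]
tcp_rot: [-3.141, -0.001, -0.43]
contact_force: [-0.3, -0.7, 5.5]
opening: 0.409
```

Run:
```python
from h import *
x=r.sense();print(x["eef_pos"],x["tcp_rot"],x["contact_force"],x["wrist_torque"],x["opening"],x["clock"])
```

```text
[500.13015166 160.4118358   49.62713486] [-3.14119313e+00 -6.05149450e-04 -4.29909926e-01] [-0.28308157 -0.74065039  5.54582477] [-0.20433216  0.00048533  0.02912509] 0.4089277228032792 4.2
```

Request:
jog_arm(deltas=[{"gripper": 1,"translation": [0,0,0.03],"dr": [0,0,0]},{"gripper": 1,"translation": [0,0,0.07],"dr": [0,0,0]},{"gripper": 1,"translation": [0,0,0.15],"dr": [0,0,0]},{"gripper": 1,"translation": [0,0,0.2],"dr": [0,0,0]},{"gripper": 1,"translation": [0,0,0.2],"dr": [0,0,0]},{"gripper": 1,"translation": [0,0,0.2],"dr": [0,0,0]},{"gripper": 1,"translation": [0,0,0.2],"dr": [0,0,0]},{"gripper": 1,"translation": [0,0,0.1],"dr": [0,0,0]},{"gripper": 1,"translation": [0,0,0.05],"dr": [0,0,0]}])

```text
clock: 4.95
eef_pos: [500.1, 160.5, 170.8]
tcp_rot: [-3.14, -0.001, -0.43]
contact_force: [0.4, 0.1, -5.2]
opening: 0.416
```

Request:
jog_arm(deltas=[{"gripper": 1,"translation": [-0.003,0.1,0],"dr": [0,0,-0.01]},{"gripper": 1,"translation": [-0.003,0.2,0],"dr": [0,0,-0.02]},{"gripper": 1,"translation": [-0.003,0.25,0],"dr": [0,0,-0.02]},{"gripper": 1,"translation": [-0.003,0.25,0],"dr": [0,0,-0.02]},{"gripper": 1,"translation": [-0.003,0.25,0],"dr": [0,0,-0.02]},{"gripper": 1,"translation": [-0.003,0.25,0],"dr": [0,0,-0.02]},{"gripper": 1,"translation": [-0.003,0.25,0],"dr": [0,0,-0.02]},{"gripper": 1,"translation": [-0.003,0.25,0],"dr": [0,0,-0.02]},{"gripper": 1,"translation": [-0.003,0.2,0],"dr": [0,0,-0.02]},{"gripper": 1,"translation": [-0.003,0.15,0],"dr": [0,0,-0.02]},{"gripper": 1,"translation": [0,0,0],"dr": [0,0,0]},{"gripper": 1,"translation": [0,0,0],"dr": [0,0,0]}])

```text
clock: 5.95
eef_pos: [495.9, 375.5, 167.9]
tcp_rot: [3.139, 0.0, -0.727]
contact_force: [-0.8, -0.2, -4.7]
opening: 0.413
```

Run:
```python
from h import *
s=r.grab_frame("scene");t=r.grab_frame("top")
cv2.imwrite("pics/s2.png",s);cv2.imwrite("pics/t2.png",t)
C=[cv2.resize(c,(400,500),interpolation=cv2.INTER_CUBIC) for c in (s[190:290,135:215],t[160:260,120:200])]
cv2.imwrite("pics/g2.png",np.hstack(C)); x=r.sense();print(x["eef_pos"],x["tcp_rot"],x["contact_force"],x["wrist_torque"],x["opening"])
```

```text
[496.12527908 374.35852574 168.27484356] [ 3.13933485e+00  1.82139688e-04 -7.27795591e-01] [-0.12124054 -0.02681259 -4.42433707] [-0.00442232  0.04496561  0.02013536] 0.4116212259056519
```

View pics/g2.png

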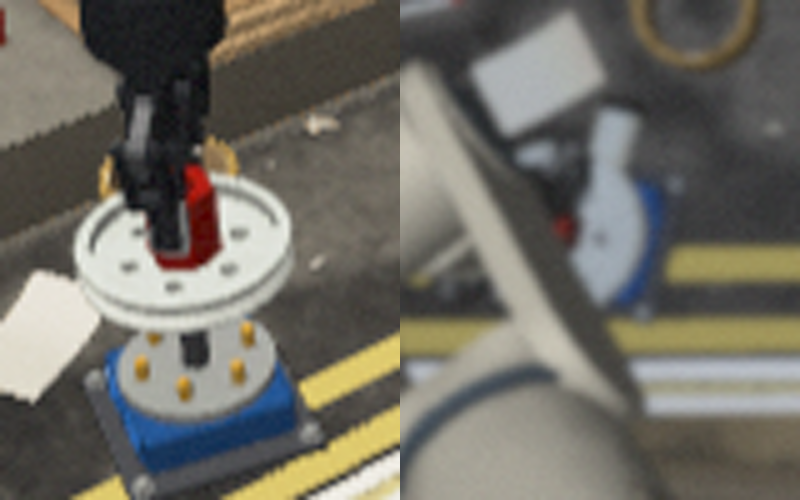

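The pulley hangs over the head; holes are at about (139,232), (129,267), (174,287), (230,270), (239,233) in the left crop, with the studs below it. I'll check the alignment.

Run:
```python
from m import *
cv=lambda L,ox,oy,s:[(ox+x/s-.5+.5/s,oy+y/s-.5+.5/s) for x,y in L]
hs=cv([(139,232),(129,267),(174,287),(230,270),(239,233)],135,190,5)
print("hole",ring("scene",hs,127.7))
s=cv2.imread("pics/s2.png")
m=((s.min(2)>135)).astype(np.uint8)
k=np.zeros_like(m);k[222:258,148:196]=m[222:258,148:196]
c=max(cv2.findContours(k,0,1)[0],key=cv2.contourArea)
print(cv2.boundingRect(c),cv2.fitEllipse(cv2.convexHull(c)))
for z in(118.7,138.7): 
  a=np.linspace(0,6.283,90);P=np.array([proj("scene",(498.2+60*np.cos(t),373.8+60*np.sin(t),z)) for t in a]);print(z,P.min(0),P.max(0))
```

```text
hole [494.99 375.37  19.61   0.67]
(148, 224, 46, 34) ((169.5127410888672, 243.16065979003906), (36.99099349975586, 49.380489349365234), 63.336708068847656)
118.7 [149.92286517 228.57979685] [193.0982054  255.36891113]
138.7 [149.05715426 223.0839342 ] [192.62938775 249.63346261]
```

Request:
jog_arm(deltas=[{"gripper": 1,"translation": [0.015,-0.003,0],"dr": [0,0,0]},{"gripper": 1,"translation": [0,0,-0.1],"dr": [0,0,0]},{"gripper": 1,"translation": [0,0,-0.1],"dr": [0,0,0]},{"gripper": 1,"translation": [0,0,-0.05],"dr": [0,0,0]},{"gripper": 1,"translation": [0,0,-0.03],"dr": [0,0,0]},{"gripper": 1,"translation": [0,0,-0.03],"dr": [0,0,0]},{"gripper": 1,"translation": [0,0,-0.02],"dr": [0,0,0]},{"gripper": 1,"translation": [0,0,0],"dr": [0,0,0]},{"gripper": 1,"translation": [0,0,0],"dr": [0,0,0]}])

```text
clock: 6.8
eef_pos: [498.4, 375.2, 136.4]
tcp_rot: [-3.141, -0.0, -0.728]
contact_force: [0.7, 0.5, -4.8]
opening: 0.419
```

Request:
jog_arm(deltas=[{"gripper": 1,"translation": [0,0,-0.02],"dr": [0,0,0]},{"gripper": 1,"translation": [0,0,-0.02],"dr": [0,0,0]},{"gripper": 1,"translation": [0,0,0],"dr": [0,0,0]}])

```text
clock: 7.05
eef_pos: [498.1, 375.0, 132.0]
tcp_rot: [3.141, 0.0, -0.728]
contact_force: [-0.2, 0.2, -4.6]
opening: 0.419
```

Request:
jog_arm(deltas=[{"gripper": 1,"translation": [0,0,-0.015],"dr": [0,0,0]},{"gripper": 1,"translation": [0,0,-0.015],"dr": [0,0,0]},{"gripper": 1,"translation": [0,0,0],"dr": [0,0,0]}])

```text
clock: 7.3
eef_pos: [498.1, 375.0, 129.0]
tcp_rot: [3.141, 0.0, -0.728]
contact_force: [-0.4, 1.0, -4.4]
opening: 0.418
```

Request:
jog_arm(deltas=[{"gripper": 1,"translation": [0,0,-0.015],"dr": [0,0,0]},{"gripper": 1,"translation": [0,0,0],"dr": [0,0,0]}])

```text
clock: 7.47
eef_pos: [498.2, 375.0, 127.5]
tcp_rot: [3.141, 0.0, -0.729]
contact_force: [0.0, -0.5, -4.0]
opening: 0.411
```

Request:
jog_arm(deltas=[{"gripper": 1,"translation": [0,0,-0.015],"dr": [0,0,0]},{"gripper": 1,"translation": [0,0,0],"dr": [0,0,0]}])

```text
clock: 7.63
eef_pos: [498.2, 375.0, 126.1]
tcp_rot: [3.141, 0.0, -0.729]
contact_force: [-0.7, 0.2, -4.5]
opening: 0.413
```

Request:
jog_arm(deltas=[{"gripper": 1,"translation": [0,0,-0.012],"dr": [0,0,0]},{"gripper": 1,"translation": [0,0,0],"dr": [0,0,0]}])

```text
clock: 7.8
eef_pos: [498.2, 375.0, 124.9]
tcp_rot: [3.141, 0.0, -0.728]
contact_force: [-0.4, -0.0, -4.4]
opening: 0.412
```

Request:
jog_arm(deltas=[{"gripper": 1,"translation": [0,0,-0.012],"dr": [0,0,0]},{"gripper": 1,"translation": [0,0,0],"dr": [0,0,0]}])

```text
clock: 7.97
eef_pos: [498.2, 375.0, 123.7]
tcp_rot: [3.141, 0.0, -0.729]
contact_force: [-0.5, 0.3, -5.1]
opening: 0.416
```

Request:
jog_arm(deltas=[{"gripper": 1,"translation": [0,0,-0.012],"dr": [0,0,0]},{"gripper": 1,"translation": [0,0,0],"dr": [0,0,0]}])

```text
clock: 8.13
eef_pos: [498.2, 375.0, 122.5]
tcp_rot: [3.141, 0.0, -0.728]
contact_force: [-1.7, -0.2, -4.3]
opening: 0.414
```

Request:
jog_arm(deltas=[{"gripper": 1,"translation": [-0.003,0,-0.015],"dr": [0,0,0]},{"gripper": 1,"translation": [0,0,-0.01],"dr": [0,0,0]},{"gripper": 1,"translation": [0,0,0],"dr": [0,0,0]}])

```text
clock: 8.38
eef_pos: [497.8, 375.0, 119.9]
tcp_rot: [3.141, 0.0, -0.728]
contact_force: [-1.2, 0.2, -4.6]
opening: 0.414
```

Request:
jog_arm(deltas=[{"gripper": 1,"translation": [0,0,-0.015],"dr": [0,0,0]},{"gripper": 1,"translation": [0,0,-0.01],"dr": [0,0,0]},{"gripper": 1,"translation": [0,0,0],"dr": [0,0,0]}])

```text
clock: 8.63
eef_pos: [497.8, 375.0, 117.4]
tcp_rot: [3.141, 0.0, -0.729]
contact_force: [-0.2, -0.2, -4.2]
opening: 0.416
```

Request:
jog_arm(deltas=[{"gripper": 1,"translation": [0,0,-0.015],"dr": [0,0,0]},{"gripper": 1,"translation": [0,0,-0.01],"dr": [0,0,0]},{"gripper": 1,"translation": [0,0,0],"dr": [0,0,0]}])

```text
clock: 8.88
eef_pos: [497.9, 375.0, 114.9]
tcp_rot: [3.141, 0.0, -0.728]
contact_force: [0.4, 0.7, -4.1]
opening: 0.412
```

Request:
jog_arm(deltas=[{"gripper": 1,"translation": [0,0,-0.015],"dr": [0,0,0]},{"gripper": 1,"translation": [0,0,-0.015],"dr": [0,0,0]},{"gripper": 1,"translation": [0,0,0],"dr": [0,0,0]}])

```text
clock: 9.13
eef_pos: [497.8, 374.9, 111.8]
tcp_rot: [3.141, 0.0, -0.728]
contact_force: [-0.5, -0.6, -4.5]
opening: 0.411
```

Request:
jog_arm(deltas=[{"gripper": 1,"translation": [0,0,-0.01],"dr": [0,0,0]},{"gripper": 1,"translation": [0,0,-0.008],"dr": [0,0,0]},{"gripper": 1,"translation": [0,0,0],"dr": [0,0,0]}])

```text
clock: 9.38
eef_pos: [497.9, 375.0, 110.2]
tcp_rot: [3.141, 0.0, -0.728]
contact_force: [-0.4, 0.6, -4.8]
opening: 0.418
```

Request:
jog_arm(deltas=[{"gripper": 1,"translation": [0,0,-0.006],"dr": [0,0,0]},{"gripper": 1,"translation": [0,0,-0.006],"dr": [0,0,0]},{"gripper": 1,"translation": [0,0,0],"dr": [0,0,0]}])

```text
clock: 9.63
eef_pos: [497.9, 375.0, 109.1]
tcp_rot: [3.141, 0.0, -0.728]
contact_force: [-0.3, -0.8, -4.8]
opening: 0.417
```

Request:
jog_arm(deltas=[{"gripper": 1,"translation": [0,0,-0.006],"dr": [0,0,0]},{"gripper": 1,"translation": [0,0,0],"dr": [0,0,0]}])

```text
clock: 9.8
eef_pos: [497.9, 375.0, 108.5]
tcp_rot: [3.142, 0.0, -0.728]
contact_force: [0.7, 0.4, -5.3]
opening: 0.416
```

Request:
jog_arm(deltas=[{"gripper": 1,"translation": [0,0,-0.006],"dr": [0,0,0]},{"gripper": 1,"translation": [0,0,0],"dr": [0,0,0]}])

```text
clock: 9.97
eef_pos: [497.9, 375.0, 107.9]
tcp_rot: [3.141, 0.0, -0.728]
contact_force: [0.8, -0.4, -5.0]
opening: 0.414
```

Request:
jog_arm(deltas=[{"gripper": 1,"translation": [0,0,-0.005],"dr": [0,0,0]},{"gripper": 1,"translation": [0,0,0],"dr": [0,0,0]}])

```text
clock: 10.13
eef_pos: [497.9, 375.0, 107.4]
tcp_rot: [3.142, 0.0, -0.729]
contact_force: [0.6, -0.4, -4.5]
opening: 0.414
```

Request:
jog_arm(deltas=[{"gripper": 1,"translation": [0,0,-0.006],"dr": [0,0,0]},{"gripper": 1,"translation": [0,0,0],"dr": [0,0,0]}])

```text
clock: 10.3
eef_pos: [497.9, 375.0, 106.8]
tcp_rot: [3.141, 0.0, -0.728]
contact_force: [0.5, -0.2, -4.6]
opening: 0.413
```

Request:
jog_arm(deltas=[{"gripper": 1,"translation": [0,0,-0.006],"dr": [0,0,0]},{"gripper": 1,"translation": [0,0,0],"dr": [0,0,0]}])

```text
clock: 10.47
eef_pos: [497.9, 375.1, 106.2]
tcp_rot: [3.141, 0.0, -0.728]
contact_force: [-0.2, 0.3, -4.9]
opening: 0.414
```

Request:
jog_arm(deltas=[{"gripper": 1,"translation": [0,0,-0.006],"dr": [0,0,0]},{"gripper": 1,"translation": [0,0,0],"dr": [0,0,0]}])

```text
clock: 10.63
eef_pos: [497.9, 375.1, 105.6]
tcp_rot: [3.142, 0.0, -0.729]
contact_force: [-0.4, 0.4, -4.3]
opening: 0.413
```

Request:
jog_arm(deltas=[{"gripper": 1,"translation": [0,0,-0.006],"dr": [0,0,0]},{"gripper": 1,"translation": [0,0,0],"dr": [0,0,0]}])

```text
clock: 10.8
eef_pos: [497.9, 375.0, 104.9]
tcp_rot: [3.141, 0.0, -0.728]
contact_force: [-0.6, 0.7, -3.8]
opening: 0.413
```

The underside is now below the stud ends with no contact force, so the holes are already on the studs. Continuing down gently.

Request:
jog_arm(deltas=[{"gripper": 1,"translation": [0,0,-0.01],"dr": [0,0,0]},{"gripper": 1,"translation": [0,0,-0.01],"dr": [0,0,0]},{"gripper": 1,"translation": [0,0,0],"dr": [0,0,0]}])

```text
clock: 11.05
eef_pos: [497.9, 375.0, 102.8]
tcp_rot: [3.141, 0.0, -0.729]
contact_force: [-1.2, -0.1, -4.7]
opening: 0.415
```

Request:
jog_arm(deltas=[{"gripper": 1,"translation": [0,0,-0.01],"dr": [0,0,0]},{"gripper": 1,"translation": [0,0,-0.01],"dr": [0,0,0]},{"gripper": 1,"translation": [0,0,0],"dr": [0,0,0]}])

```text
clock: 11.3
eef_pos: [497.9, 375.0, 100.8]
tcp_rot: [3.141, 0.0, -0.728]
contact_force: [0.3, -0.6, -5.4]
opening: 0.418
```

Request:
jog_arm(deltas=[{"gripper": 1,"translation": [0,0,-0.01],"dr": [0,0,0]},{"gripper": 1,"translation": [0,0,-0.01],"dr": [0,0,0]},{"gripper": 1,"translation": [0,0,0],"dr": [0,0,0]}])

```text
clock: 11.55
eef_pos: [497.9, 375.0, 98.9]
tcp_rot: [3.141, 0.0, -0.728]
contact_force: [-0.6, -0.6, -5.0]
opening: 0.414
```

Request:
jog_arm(deltas=[{"gripper": 1,"translation": [0,0,-0.008],"dr": [0,0,0]},{"gripper": 1,"translation": [0,0,-0.007],"dr": [0,0,0]},{"gripper": 1,"translation": [0,0,0],"dr": [0,0,0]}])

```text
clock: 11.8
eef_pos: [497.9, 375.0, 97.4]
tcp_rot: [3.141, 0.0, -0.728]
contact_force: [0.8, 0.3, -5.0]
opening: 0.414
```

Next come 0.5 mm steps towards the face, expected at TCP z of about 93–95.

Request:
jog_arm(deltas=[{"gripper": 1,"translation": [0,0,-0.006],"dr": [0,0,0]},{"gripper": 1,"translation": [0,0,-0.006],"dr": [0,0,0]},{"gripper": 1,"translation": [0,0,0],"dr": [0,0,0]}])

```text
clock: 12.05
eef_pos: [497.9, 375.0, 96.3]
tcp_rot: [3.141, 0.0, -0.728]
contact_force: [1.3, 0.1, -4.5]
opening: 0.414
```

Request:
jog_arm(deltas=[{"gripper": 1,"translation": [0,0,-0.005],"dr": [0,0,0]},{"gripper": 1,"translation": [0,0,-0.005],"dr": [0,0,0]},{"gripper": 1,"translation": [0,0,0],"dr": [0,0,0]}])

```text
clock: 12.3
eef_pos: [497.9, 375.0, 95.3]
tcp_rot: [3.141, 0.0, -0.728]
contact_force: [-0.2, -0.0, -4.7]
opening: 0.411
```

Request:
jog_arm(deltas=[{"gripper": 1,"translation": [0,0,-0.005],"dr": [0,0,0]},{"gripper": 1,"translation": [0,0,0],"dr": [0,0,0]}])

```text
clock: 12.47
eef_pos: [497.9, 375.1, 94.8]
tcp_rot: [3.142, 0.0, -0.728]
contact_force: [0.3, 0.6, -5.1]
opening: 0.414
```

Request:
jog_arm(deltas=[{"gripper": 1,"translation": [0,0,-0.004],"dr": [0,0,0]},{"gripper": 1,"translation": [0,0,0],"dr": [0,0,0]}])

```text
clock: 12.63
eef_pos: [498.0, 375.1, 94.7]
tcp_rot: [3.142, -0.0, -0.728]
contact_force: [-1.9, -1.1, -1.0]
opening: 0.415
```

Request:
jog_arm(deltas=[{"gripper": 1,"translation": [0,0,-0.003],"dr": [0,0,0]},{"gripper": 1,"translation": [0,0,0],"dr": [0,0,0]}])

```text
clock: 12.8
eef_pos: [497.9, 375.1, 94.7]
tcp_rot: [-3.142, -0.0, -0.728]
contact_force: [-2.5, -1.4, 4.0]
opening: 0.411
```

Run:
```python
from h import *
s=r.grab_frame("scene")
cv2.imwrite("pics/g3.png",cv2.resize(s[190:300,125:235],(600,600),interpolation=cv2.INTER_CUBIC)); x=r.sense();print(x["eef_pos"],x["contact_force"],x["wrist_torque"])
```

```text
[497.9341063  375.09425826  94.6761176 ] [-3.87477333 -2.56124996  4.97059613] [-0.37529582  0.40692101 -0.05866836]
```

View pics/g3.png

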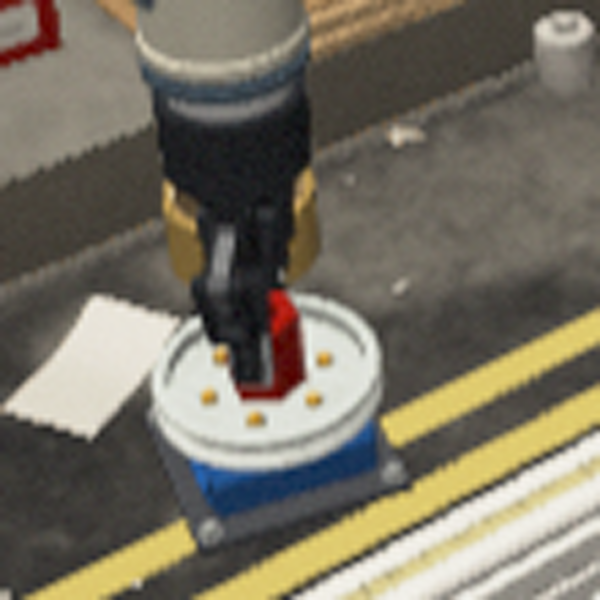

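Five studs are visible through the holes (209,397), (256,419), (313,399), (324,358), (221,356) and the pulley is seated. I'll release, then rise.

Request:
jog_arm(deltas=[{"gripper": 0.1,"translation": [0,0,0],"dr": [0,0,0]},{"gripper": 0,"translation": [0,0,0],"dr": [0,0,0]},{"gripper": -0.2,"translation": [0,0,0],"dr": [0,0,0]},{"gripper": -0.5,"translation": [0,0,0],"dr": [0,0,0]},{"gripper": -1,"translation": [0,0,0],"dr": [0,0,0]},{"gripper": -1,"translation": [0,0,0],"dr": [0,0,0]},{"gripper": -1,"translation": [0,0,0],"dr": [0,0,0]},{"gripper": -1,"translation": [0,0,0],"dr": [0,0,0]}])

```text
clock: 13.52
eef_pos: [498.0, 375.1, 94.2]
tcp_rot: [-3.141, -0.0, -0.728]
contact_force: [-0.5, 0.0, 0.5]
opening: 1.006
```

Request:
jog_arm(deltas=[{"gripper": -1,"translation": [0,0,0.05],"dr": [0,0,0]},{"gripper": -1,"translation": [0,0,0.1],"dr": [0,0,0]},{"gripper": -1,"translation": [0,0,0.2],"dr": [0,0,0]},{"gripper": -1,"translation": [0,0,0.25],"dr": [0,0,0]},{"gripper": -1,"translation": [0,0,0.25],"dr": [0,0,0]},{"gripper": -1,"translation": [0,0,0.25],"dr": [0,0,0]},{"gripper": -1,"translation": [0,0,0.2],"dr": [0,0,0]},{"gripper": -1,"translation": [0,0,0.1],"dr": [0,0,0]},{"gripper": -1,"translation": [0,0,0],"dr": [0,0,0]},{"gripper": -1,"translation": [0,0,0],"dr": [0,0,0]}])

```text
clock: 14.35
eef_pos: [497.9, 375.0, 234.4]
tcp_rot: [-3.141, -0.0, -0.728]
contact_force: [0.5, 0.1, -0.1]
opening: 0.997
```

Run:
```python
from m import *
s=r.grab_frame("scene")
cv2.imwrite("pics/g4.png",cv2.resize(s[200:300,125:225],(600,600),interpolation=cv2.INTER_CUBIC)); x=r.sense();print(x["eef_pos"],x["contact_force"],x["clock"],x["opening"])
```

```text
[497.50885371 374.7316806  233.34424959] [-0.15190437  0.17675324 -0.56664511] 14.4 1.0001123265194738
```

View pics/g4.png

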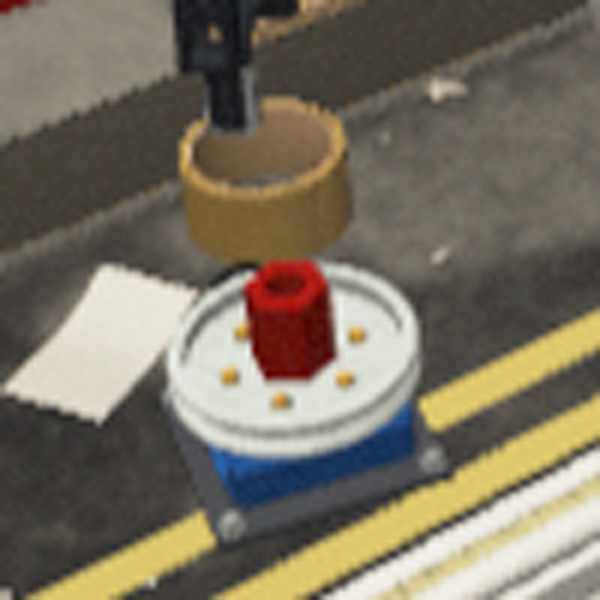

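The pulley sits level with its studs through the holes (five visible), and the gripper is clear. One height check on the hub top, then hand in.

Run:
```python
from h import *
print("seen",(125+287/6-.4,200+283/6-.4)); 
for z in(101,115):print(z,proj("scene",(498,373.8,z)))
r.sign_off()
```

```text
seen (172.43333333333334, 246.76666666666665)
101 [172.28109122 246.32742778]
115 [171.82499447 242.4678734 ]
the job is handed in; nothing more can be done
```

The pulley is on the drive head, seated on the flange and released, and I've handed the job in at about 14.4 s.

- **Fitting:** I measured the hole and stud angles from the pictures and turned the pulley 17° on the way over. The six holes then slid onto the studs without contact, so no turning was needed on the stud ends.
- **Seating:** It touched down at a tool height of 94.7 mm, where 94.6 mm was expected. Readings between moves never rose above about 7 N, of which about 5 N was the pulley's own weight.
- **Last checks:**
  - Five studs show through their holes; the sixth is hidden behind the hub.
  - The hub top is within half a pixel of its fully-home position; resting on the stud ends it would be 4 pixels off.
  - The gripper is open, about 140 mm above its release height, and reads no force.
- **Disagreement:** Over the head, the side view and the arm's own readings differed by about 2–3 mm on the pulley's centre. I moved to a point between them, and the bore slid on freely.
- **Bystanders:** The arm never came near them, and the tape looks undisturbed. I did not measure any of them again.

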